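# Brush out the beaker and shut it in the drying cabinet

## Task

Take the bottle brush from its holder and scrub the inside of the beaker with it: down to the bottom, up towards the rim and down to the bottom again; then stand the brush back in its holder. Next push the pull-out tray, with the beaker and the jar still standing on it, fully home into the drying cabinet, and last push the cabinet door shut until it snaps over its catch and stays closed. Do not tip the glassware over or shift the other things on the bench.

Things in the scene. Friction and masses are not known exactly. Their poses are not given: they have to be found in the camera images.
- cabinet: low white drying cabinet, 180 deep (x) x 260 wide (y) x 118 high mm, fixed. Origin: centre of its underside; its open front is at x = -90 mm and faces -x (the robot); z up. Roof top at z = 118 mm, opening up to z = 108 mm.
- door (a joint): upright door, 256 wide x 108 high, 40 mm deep (hollow pan), white frame, clear pane, hinged on its left (+y) side. 0 = shut, grows as it swings out to the robot and left (1.57 = straight out); starts 1.5 to 1.8 rad, stays where left. A sprung ball catch resists from about 0.065 rad (5 to 10 N near the free edge), is passed at about 0.03 rad, then holds it at 0.
- door_hinge (a point): point on the door's hinge axis (vertical), 90 mm above the bench; in the cabinet's frame at (-95, 128) mm. The door's outer face is 35 mm outside the plane through this axis.
- door_push (a point): point on the door's OUTER face, 175 mm from the hinge axis, 90 mm above the bench (door spans 8 to 116 mm). A slim upright pull handle stands 26 mm out of that face at 240 mm from the hinge, from 32 to 92 mm above the bench.
- tray (a joint): pull-out aluminium tray, 130 deep x 190 wide mm, floor top 20.5 mm above the bench, rim 10 mm high. 0 = fully home in the cabinet, 0.115 = fully out (start); slides along the cabinet's x axis with about 2 N of friction.
- tray_plate (a point): middle of the front face of the tray's upright push plate (80 wide, 5 thick; its top is 70 mm above the bench, this point 63.5 mm). Push it along the cabinet's +x. Home, it stands 20 mm in front of the cabinet's front plane, inside the hollow of the shut door.
- beaker: clear open glass beaker, 52 mm across, 67 mm high, inside 42 mm across, inner floor 7 mm above its origin (centre of its underside), z up. It stands on the tray in one of two low rings (5 mm high), left or right.
- jar: clear sample jar with a closed cap and leaf clippings in it, 50 mm across, 57 mm high, in the tray's other ring; stays there. Origin: centre of its underside.
- brush: bottle brush, 200 mm long, standing head down in its holder. Origin: centre of the flat lower end of the white bristle head, z along the handle. Head 24 mm across and 72 mm long, then a thin stem, then a light wooden handle 16 mm across from 100 to 200 mm.
- brush_tip (a point): centre of the lower end of the brush head (the body's origin).
- brush_grip (a point): point on the brush axis in the handle, 165 mm above the lower end: where to grip it.
- brush_holder: grey open round cup for the brush, 72 mm high, inside 42 mm across, 58 mm over the rim, foot 84 mm across, inner floor at z = 8 mm, fixed. Origin: centre of its underside.
- timer: white bench timer 66 x 35 x 63 mm, bystander
- dropper_bottle: dropper bottle 34 mm across, 83 mm high, bystander
- spare_jar: capped sample jar 50 mm across, 57 mm high, away from the tray, bystander
- petri_dish: petri dish 60 mm across, 15 mm high, bystander
Mind the look-alikes: they are no part of the job. What is shaped like the brush but green or purple is not meant. What is shaped like the brush_holder but orange is not meant.

How it is judged:
By the outcome, as a careful person would: the job done as asked, in the order asked, and still so for the second after the job is handed in, with the robot touching nothing.
It also fails if it takes over 64 s, if anything falls off the work surface, if the arm or the gripper's body presses on something with over 40 N, if the wrist force passes 120 N, or if a joint passes its speed limit or range.

## Robot

A 6-joint arm with a two-finger parallel gripper is mounted at the origin on a cart in front of the work surface, level with it; the furniture and walls round the work are solid. World frame = base frame: x ahead of the robot, y to its left, z up, the work surface at z = 0. Lengths are in m, angles in rad, forces in N, time in s.
With the tool pointing down it reaches from about 0.275 to 0.975 m from the base axis. Payload 8.4 kg.
Tool frame: the origin (TCP) lies midway between the tips of the shut fingers; the grasp point (between the pads) lies 19 mm behind it; z points along the fingers, y is the line along which they close (so a half turn about z gives the same grasp; the last joint's range is limited). The gripper opens to 92 mm and grips with 3 to 60 N. Pads are 20 mm wide; open, the fingers measure 128 mm over their backs; the gripper's body (75 mm by 189 mm) begins 69 mm behind the grasp point.
Start: joints at [1.128, 0.353, 1.633, -0, 1.155, -0.002], TCP at [0.267, 0.565, 0.215] pointing down, gripper open.
Joint ranges: [-2.63, 2.63], [-0.92, 2.1], [0.06, 2.66], [-1.3, 4.44], [0, 2.69], [-3.02, 3.02]. Speed limits (rad/s): [2.22, 2.22, 2.79, 3.14, 3.14, 3.14].

## Interface

Orientations are given as a unit quaternion [x, y, z, w].
In Python, from bench import sensors, vision, order gives the robot as it stands.
- The arm moves only by the tool play_rows, never from a script. Its argument "rows" is one flat list of numbers, 7 for each row, row after row: the shift along the tool's x, y, z in mm, then the turn, a rotation vector about the tool's x, y, z in degrees, then the finger opening in mm, from 0 to 91.9. In form: [x, y, z, ax, ay, az, gripper, x, y, z, ax, ay, az, gripper, ...]. A call has exactly 5 rows; each row shifts and turns the commanded pose from where the row before left it, along the tool's axes as they then stand; what a row does not reach is not made up. A row lasts 1/12 s, in which the tool goes at most 41.7 mm and 7.16 degrees, less where a joint would pass 70% of its speed; a pose out of reach is approached as far as the arm can. A call is refused whole if a number of a shift passes 41.7 or a number of a turn 7.16, either way. A call with a gripper value outside its range is refused whole. The fingers move at their own pace and stop on an object; "newtons" is the grip in N (left out, the last holds). Time passes only in rows, so rows that do not move let the fingers close, or fill a call up. It gives the time, the measured TCP pose, the force, the opening and the grip force at its end, in the units of the state.
- sensors.read_state(): the state, without advancing time (a new reading comes with each control period).
- vision.get_image(name): name is "scene" or "top" or "wrist"; returns the picture (420x560x3 uint8, red, green, blue); there is no depth.
- vision.calibration(name): a dict with "fx", "fy", "cx", "cy" (pixels), "pose" (4x4, takes a point from camera to world coordinates); the wrist camera has in their place "mount" (4x4, takes a point from camera to tool coordinates, whose origin is the TCP and whose axes are the flange's). Camera axes: x right, y down, z forward; pixel columns grow to the right and rows downward; lengths in m; the calibration is good to about 2 mm. The wrist camera is an equidistant fisheye: a pixel r from the principal point sees the ray r / f radians off the axis. A picture is of the moment at which its call begins: read the wrist's pose just before it. calibration takes no time and is no camera call.
- order.sign_off(): hands the job in; it is judged then, once.
The state is a dict: "time": time; "qpos": joint angles; "joint_vel": joint speeds; "effort": joint torques, N m; "eef_pos": TCP position; "eef_rot": TCP orientation; "wrist_force": force on the tool from outside, world axes, zero at the start; "moment": the same for the moment, N m; "width": finger opening in m; "gripper_force": force on a finger pad.
Only numpy, scipy, OpenCV 4.12 (cv2) and the standard library are available. Lean on these libraries where they do the work, as an engineer would, in place of code of your own. Each camera call takes 0.05 s, during which the arm holds its last target. There are 200 camera calls.

## Working session

There is one attempt and no reset: what is moved stays moved. The work goes in short steps, Python scripts to look and compute and a tool call to move; the robot and the scene stay as the last step left them, time stands still between calls to the robot, and variables do not carry over. Pictures are saved under pics/ and viewed, at most 10 in all, crops included, and the job is handed in when it is done.

Besides the shell and the picture viewer there is one more tool, called after ">>>" as name(argument=value, ...), one argument or row to a line, values as JSON. play_rows: Moves the arm, as the interface text tells. Its arguments: {"type":"object","properties":{"rows":{"type":"array"},"newtons":{"type":"number"}},"required":["rows"]}

```bash
ls; mkdir -p pics; python3 - <<'E'
from bench import sensors, vision
import cv2,json
s=sensors.read_state(); print({k:s[k] for k in('time','eef_pos','eef_rot','width','wrist_force')})
for n in("scene","top","wrist"):
    cv2.imwrite(f"pics/{n}0.png",vision.get_image(n)[:,:,::-1])
    c=vision.calibration(n);print(n,{k:(v.round(4).tolist() if hasattr(v,'round') and not isinstance(v,float) else v) for k,v in c.items()})
E
```

```text
pics
{'time': 0.0, 'eef_pos': array([0.26643597, 0.56480067, 0.21386378]), 'eef_rot': array([ 2.18622698e-01,  9.75809204e-01, -6.99722267e-04, -1.54186329e-04]), 'width': 0.0921304421030021, 'wrist_force': array([-0.30116653, -0.30636524, -0.79319756])}
scene {'fx': 483.20534255651114, 'fy': 483.20534255651114, 'cx': 272.8952963385458, 'cy': 209.8088805592931, 'pose': [[0.7523, -0.3069, 0.5829, -0.2633], [-0.6583, -0.3155, 0.6835, -0.9622], [-0.0258, -0.8979, -0.4394, 0.7562], [0.0, 0.0, 0.0, 1.0]]}
top {'fx': 395.2104281959342, 'fy': 395.2104281959342, 'cx': 276.03736330192805, 'cy': 208.88310483600725, 'pose': [[-0.0208, -0.997, 0.0751, 0.4338], [-0.9998, 0.0201, -0.0094, -0.0105], [0.0079, -0.0753, -0.9971, 1.5084], [0.0, 0.0, 0.0, 1.0]]}
wrist {'fx': 325.19226210127806, 'fy': 325.19226210127806, 'cx': 283.80914300896126, 'cy': 205.6742672620825, 'mount': [[0.0006, -0.9715, -0.2371, 0.0665], [1.0, 0.0006, 0.0003, 0.0015], [-0.0001, -0.2371, 0.9715, -0.1695], [0.0, 0.0, 0.0, 1.0]]}
```

View pics/scene0.png

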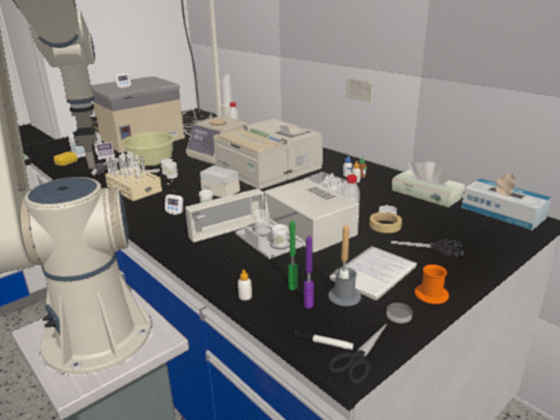

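View pics/top0.png

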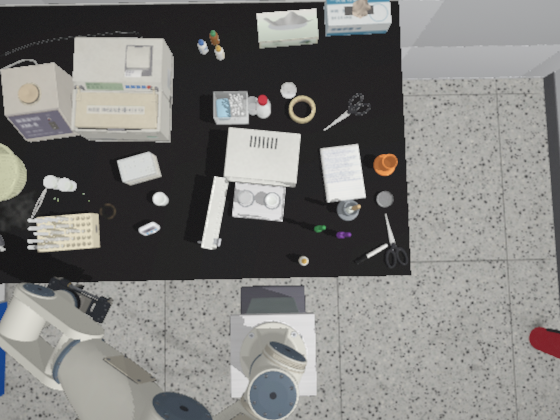

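The scene picture shows the wooden brush in the grey holder: handle (345,240), cup (345,288). The look-alikes are the green brush (293,255), the purple brush (309,270) and the orange holder (433,283). In the top picture they are at: wooden/grey (350,209), green (320,228), purple (344,235) and orange (386,164). I choose the wooden brush in the grey cup and check it in a close crop.

```bash
python3 - <<'E'
import cv2,numpy as np
a=cv2.imread("pics/scene0.png")[170:320,180:380]; b=cv2.imread("pics/top0.png")[120:270,190:390]
f=lambda i:cv2.resize(i,(800,600),interpolation=cv2.INTER_CUBIC)
cv2.imwrite("pics/cs.png",f(a));cv2.imwrite("pics/ct.png",f(b))
E
```

```text
(no output)
```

View pics/cs.png

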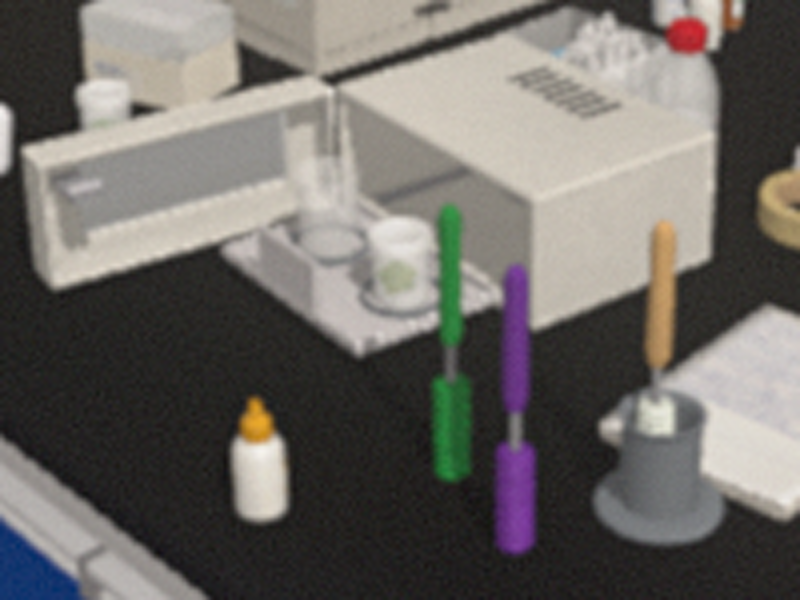

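View pics/ct.png

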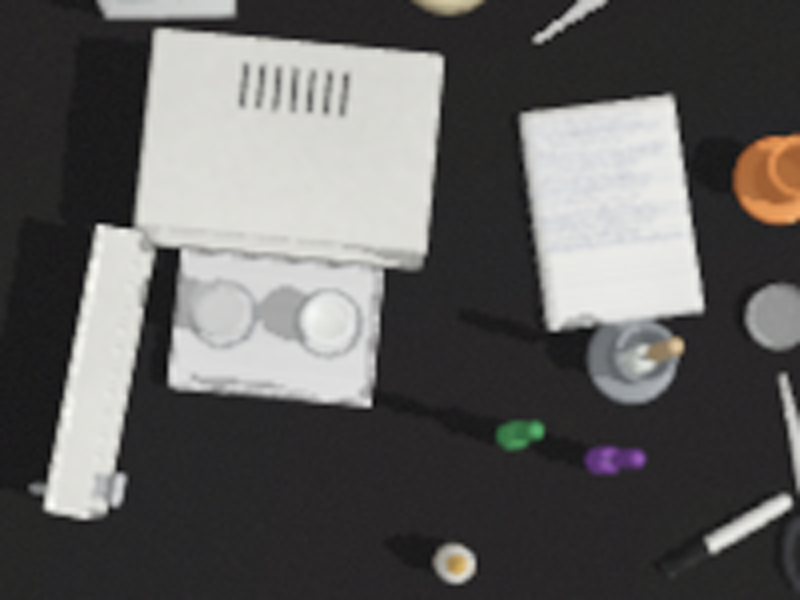

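The crops confirm the choice: the wooden handle and white head stand in the grey cup, with the handle top at about (346,226) in the scene picture and (360,206) in the top one. The beaker is in the left ring, with its base at about (263,230) in the scene picture. The jar is in the right ring, and the door is open to the left.

```bash
cat > h.py <<'E'
import numpy as np,cv2
from bench import sensors,vision
from scipy.spatial.transform import Rotation as R
def cam(n,st=None):
    c=vision.calibration(n)
    if n!='wrist': return c,np.array(c['pose'])
    T=np.eye(4);T[:3,:3]=R.from_quat(st['eef_rot']).as_matrix();T[:3,3]=st['eef_pos']
    return c,T@np.array(c['mount'])
def ray(n,p,st=None):
    c,P=cam(n,st);u=(p[0]-c['cx'])/c['fx'];v=(p[1]-c['cy'])/c['fy']
    if n=='wrist':
        r=np.hypot(u,v)+1e-12;d=np.array([u/r*np.sin(r),v/r*np.sin(r),np.cos(r)])
    else: d=np.array([u,v,1.]);d/=np.linalg.norm(d)
    return P[:3,3],P[:3,:3]@d
def plane(n,p,z,st=None):
    o,d=ray(n,p,st);return o+d*(z-o[2])/d[2]
def proj(n,X,st=None):
    c,P=cam(n,st);q=P[:3,:3].T@(np.asarray(X)-P[:3,3])
    if n=='wrist':
        r=np.arctan2(np.hypot(q[0],q[1]),q[2]);k=r/np.hypot(q[0],q[1])
    else:k=1/q[2]
    return np.array([c['cx']+c['fx']*q[0]*k,c['cy']+c['fy']*q[1]*k])
def tri(rays):
    A=0;b=0
    for o,d in rays:
        M=np.eye(3)-np.outer(d,d);A=A+M;b=b+M@o
    X=np.linalg.solve(A,b);return X,[np.linalg.norm((np.eye(3)-np.outer(d,d))@(X-o)) for o,d in rays]
def blob(img,lo,hi,box):
    m=cv2.inRange(cv2.cvtColor(img,cv2.COLOR_RGB2HSV),lo,hi);k=np.zeros_like(m);x0,y0,x1,y1=box;k[y0:y1,x0:x1]=255
    y,x=np.nonzero(m&k);return np.c_[x,y].astype(float)
E
python3 - <<'E'
from h import *
np.set_printoptions(precision=4,suppress=True)
S=cv2.imread('pics/scene0.png')[:,:,::-1];T=cv2.imread('pics/top0.png')[:,:,::-1]
def ends(b):
    c=b.mean(0);u=np.linalg.svd(b-c)[2][0];t=(b-c)@u;return c+u*(t.min()-.3),c+u*(t.max()+.3)
ws=blob(S,(8,70,110),(25,255,255),(330,215,360,270));wt=blob(T,(8,60,90),(25,255,255),(343,195,370,220))
es=sorted(map(tuple,ends(ws)),key=lambda p:p[1]);et=sorted(map(tuple,ends(wt)),key=lambda p:-p[0])
print('wood',len(ws),len(wt),es,et)
for a,b in zip(es,et): print(tri([ray('scene',a),ray('top',b)]))
print('brush top on z=.208',plane('scene',es[0],.205),plane('top',et[0],.205))
g=blob(T,(95,30,60),(130,140,190),(330,190,365,225)); 
(c,ax,an)=cv2.minAreaRect(g.astype(np.float32));print('grey',len(g),c,ax,plane('top',c,.003))
m=cv2.inRange(cv2.cvtColor(T,cv2.COLOR_RGB2GRAY),150,255);k=np.zeros_like(m);k[122:190,218:305]=255
cs=max(cv2.findContours(m&k,0,2)[0],key=cv2.contourArea)
print('roof rect',cv2.boxPoints(cv2.minAreaRect(cs)).tolist())
f=lambda x,y:(190+x/4-.375,120+y/4-.375)
for nm,p,z in[('roofBL',(153,30),.118),('roofBR',(443,55),.118),('roofFL',(137,236),.118),('roofFR',(425,262),.118),('trayFL',(170,388),.0305),('trayFR',(371,406),.0305),('beaker ring',(222,312),.0255),('jartop',(328,320),.0775),('doorh1',(98,227),.116),('doorh2',(153,232),.116),('doore1',(46,512),.116),('doore2',(104,518),.116),('petri',(780,317),.015),('purple top',(638,459),.2),('green top',(536,430),.2),('dropper',(455,562),.083)]:
    print(nm,plane('top',f(*p),z)[:2])
fs=lambda x,y:(180+x/4-.375,170+y/4-.375)
for nm,p,z in[('beaker base',(333,243),.0205),('beaker rim',(327,163),.0875),('roofFL',(335,90),.118),('roofFR',(533,197),.118),('roofBR',(714,132),.118)]: print(nm,plane('scene',fs(*p),z)[:2])
E
```

```text
wood 219 37 [(np.float64(345.8866336571501), np.float64(224.69444235469487)), (np.float64(344.1928599647809), np.float64(261.3554313107455))] [(np.float64(360.46731971316336), np.float64(205.4887454636314)), (np.float64(351.4682237511145), np.float64(208.30531211721566))]
(array([ 0.5348, -0.2992,  0.2114]), [np.float64(0.0031775912270956947), np.float64(0.0031775912270955702)])
(array([ 0.5365, -0.2932,  0.104 ]), [np.float64(0.00034613398057935175), np.float64(0.00034613398057930454)])
brush top on z=.208 [ 0.5409 -0.29    0.205 ] [ 0.5376 -0.3029  0.205 ]
grey 0 (0.0, 0.0) (0.0, 0.0) [1.3978 1.0499 0.003 ]
roof rect [[216.91802978515625, 188.90164184570312], [222.62294006347656, 126.14754486083984], [300.61474609375, 133.23770141601562], [294.90985107421875, 195.99179077148438]]
roofBL [0.8355 0.1427]
roofBR [ 0.8079 -0.1164]
roofFL [0.6498 0.159 ]
roofFR [ 0.6216 -0.0957]
trayFL [0.5194 0.1404]
trayFR [ 0.4987 -0.0472]
beaker ring [0.5904 0.0911]
jartop [ 0.5757 -0.0087]
doorh1 [0.6589 0.1938]
doorh2 [0.6534 0.145 ]
doore1 [0.408  0.2415]
doore2 [0.4017 0.1908]
petri [ 0.5761 -0.4385]
purple top [ 0.4429 -0.2629]
green top [ 0.4686 -0.1792]
dropper [ 0.3551 -0.1181]
beaker base [0.5915 0.0922]
beaker rim [0.5952 0.1003]
roofFL [0.6474 0.1507]
roofFR [ 0.627  -0.0946]
roofBR [ 0.8042 -0.1143]
```

>>> play_rows(
  rows=[0,0,-29,0,0,-6.4,60,0,0,-29,0,0,-6.4,60,0,0,-29,0,0,-6.3,60,-19,-28.4,0,0,0,0,60,-19,-28.4,0,0,0,0,60],
)

```text
time: 0.57
eef_pos: [0.2985, 0.5057, 0.3032]
eef_rot: [0.052, 0.999, 0.001, 0.001]
wrist_force: [-0.0, 0.2, -0.1]
width: 0.0612
gripper_force: 0.0
```

>>> play_rows(
  rows=[-19,-28.4,0,0,0,0,60,-19,-28.4,0,0,0,0,60,-19,-28.4,0,0,0,0,60,-19,-28.4,0,0,0,0,60,-19,-28.4,0,0,0,0,60],
)

```text
time: 0.98
eef_pos: [0.3778, 0.3517, 0.3014]
eef_rot: [0.054, 0.999, -0.0, -0.0]
wrist_force: [0.6, -0.0, 0.4]
width: 0.0598
gripper_force: 0.0
```

>>> play_rows(
  rows=[-19,-28.4,0,0,0,0,60,-19,-28.4,0,0,0,0,60,-19,-28.4,0,0,0,0,60,-19,-28.4,0,0,0,0,60,-19,-28.4,0,0,0,0,60],
)

```text
time: 1.4
eef_pos: [0.4571, 0.2004, 0.3016]
eef_rot: [0.054, 0.999, 0.0, 0.0]
wrist_force: [0.5, 1.1, 0.2]
width: 0.0598
gripper_force: 0.0
```

>>> play_rows(
  rows=[-19,-28.4,0,0,0,0,60,-19,-28.4,0,0,0,0,60,-19,-28.4,0,0,0,0,60,-19,-28.4,0,0,0,0,60,-19,-28.4,0,0,0,0,60],
)

```text
time: 1.82
eef_pos: [0.5364, 0.0489, 0.3015]
eef_rot: [0.054, 0.999, 0.0, -0.0]
wrist_force: [0.2, 0.6, 0.7]
width: 0.0601
gripper_force: 0.0
```

```bash
python3 - <<'E'
from h import *
import pickle
st=sensors.read_state();im=vision.get_image('wrist');cv2.imwrite('pics/w1.png',im[:,:,::-1]);pickle.dump(st,open('w1.pkl','wb'))
print(st['time'],st['eef_pos'],st['eef_rot'])
E
```

```text
1.8167 [0.53639449 0.04889374 0.30148106] [ 5.37811608e-02  9.98552743e-01  1.76005698e-05 -7.99692645e-05]
```

View pics/w1.png

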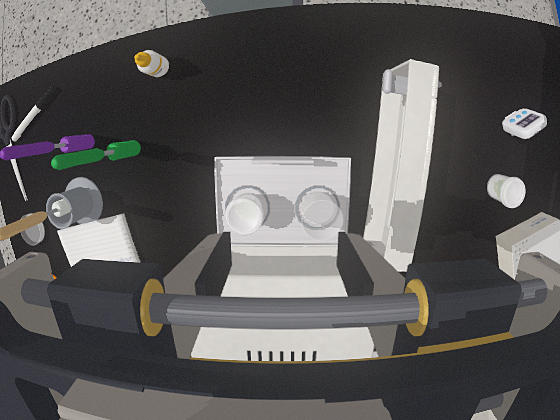

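The wrist picture shows the tray with front corners at (215,158) and (350,158), the beaker at (320,205), the jar at (245,213) and the open door on the right. The grey cup with the brush is at the left (75,205). I enlarge the tray part.

```bash
python3 - <<'E'
import cv2
a=cv2.imread("pics/w1.png")[145:250,210:350]
cv2.imwrite("pics/c1.png",cv2.resize(a,(800,600),interpolation=cv2.INTER_CUBIC))
E
```

```text
(no output)
```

View pics/c1.png

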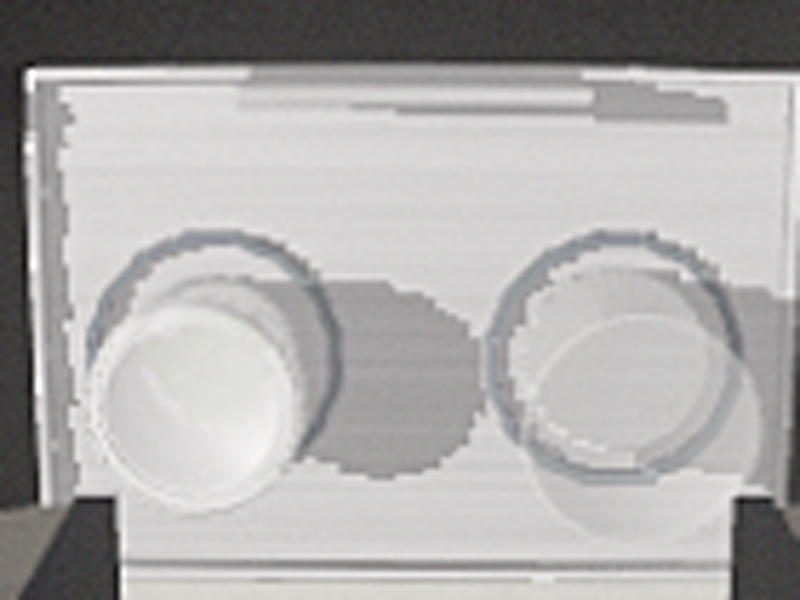

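The crop shows the beaker's ring centre at (615,357), its rim circle centred at (645,428), the jar cap at (195,408), and the plate top from (248,72) to (583,72).

```bash
python3 - <<'E'
from h import *
import pickle
np.set_printoptions(precision=4,suppress=True)
st=pickle.load(open('w1.pkl','rb'));k=140/800
f=lambda x,y:(210+x*k-.41,145+y*k-.41)
tool=R.from_quat(st['eef_rot']).as_matrix()
for nm,p,z in[('ring',(615,357),.0255),('rim',(645,428),.0875),('rimtop',(650,313),.0875),('rimbot',(640,542),.0875),('rimR',(760,432),.0875),('base',(622,362),.0275),('jarring',(215,355),.0255),('jartop',(195,408),.0775),('trayFL',(800,72),.0305),('trayFR',(25,72),.0305),('plateR',(248,72),.07),('plateL',(583,72),.07)]:
    print(nm,plane('wrist',f(*p),z,st)[:2])
# two-view rim height: wrist rim vs top/scene views
fs=(180+327/4-.375,170+163/4-.375)
print(tri([ray('wrist',f(645,428),st),ray('scene',fs)]))
# holder, brush in wrist
im=cv2.imread('pics/w1.png')[:,:,::-1]
w=blob(im,(8,60,90),(25,255,255),(0,200,60,245));c=w.mean(0);print(len(w),c)
S=cv2.imread('pics/scene0.png')[:,:,::-1];T=cv2.imread('pics/top0.png')[:,:,::-1]
ws=blob(S,(8,70,110),(25,255,255),(330,215,360,270)).mean(0)
wt=blob(T,(8,60,90),(25,255,255),(343,195,370,220)).mean(0)
print('handle mid',tri([ray('scene',ws),ray('top',wt)]))
print('tool x,y',tool[:2,0],tool[:2,1])
E
```

```text
ring [0.5861 0.0928]
rim [0.5865 0.0931]
rimtop [0.5613 0.0962]
rimbot [0.6125 0.0901]
rimR [0.5903 0.1182]
base [0.5871 0.0943]
jarring [ 0.575  -0.0057]
jartop [ 0.5743 -0.0044]
trayFL [0.5193 0.1433]
trayFR [ 0.4993 -0.0421]
plateR [0.5028 0.0158]
plateL [0.5106 0.0879]
(array([0.5863, 0.0918, 0.0931]), [np.float64(0.0016250415276732905), np.float64(0.0016250415276733198)])
578 [ 21.6453 224.5467]
handle mid (array([ 0.5355, -0.2971,  0.1586]), [np.float64(0.0020730864943336673), np.float64(0.0020730864943334926)])
tool x,y [-0.9942  0.1074] [0.1074 0.9942]
```

>>> play_rows(
  rows=[-3.7,-34.4,0,0,0,0,60,-3.7,-34.4,0,0,0,0,60,-3.7,-34.4,0,0,0,0,60,-3.7,-34.4,0,0,0,0,60,-3.7,-34.4,0,0,0,0,60],
)

```text
time: 2.28
eef_pos: [0.5356, -0.1238, 0.3014]
eef_rot: [0.054, 0.999, 0.0, -0.0]
wrist_force: [0.5, 0.0, 0.5]
width: 0.06
gripper_force: 0.0
```

>>> play_rows(
  rows=[-3.7,-34.4,0,0,0,0,60,-3.7,-34.4,0,0,0,0,60,-3.7,-34.4,0,0,0,0,60,-3.7,-34.4,0,0,0,0,60,-3.7,-34.4,0,0,0,0,60],
)

```text
time: 2.7
eef_pos: [0.5355, -0.2969, 0.3014]
eef_rot: [0.054, 0.999, 0.0, -0.0]
wrist_force: [1.3, 0.2, -0.9]
width: 0.0599
gripper_force: 0.0
```

```bash
python3 - <<'E'
from h import *
import pickle
np.set_printoptions(precision=4,suppress=True)
st=sensors.read_state();im=vision.get_image('wrist');cv2.imwrite('pics/w2.png',im[:,:,::-1]);pickle.dump(st,open('w2.pkl','wb'))
print(st['time'],st['eef_pos'],st['eef_rot'])
print('predict top',proj('wrist',(.536,-.297,.208),st),'bottom',proj('wrist',(.536,-.297,.108),st),'cup',proj('wrist',(.536,-.297,.072),st))
w=blob(im,(8,60,90),(25,255,255),(200,100,380,330));print(len(w),w.mean(0),w.min(0),w.max(0))
cv2.imwrite('pics/c2.png',cv2.resize(im[120:330,180:460,::-1],(800,600)))
E
```

```text
2.7 [ 0.5355 -0.2969  0.3014] [ 0.0537  0.9986  0.0001 -0.0001]
predict top [281.7097 208.3675] bottom [282.2333 186.7651] cup [282.3605 181.5539]
593 [271.8668 219.2901] [221. 181.] [295. 296.]
```

View pics/c2.png

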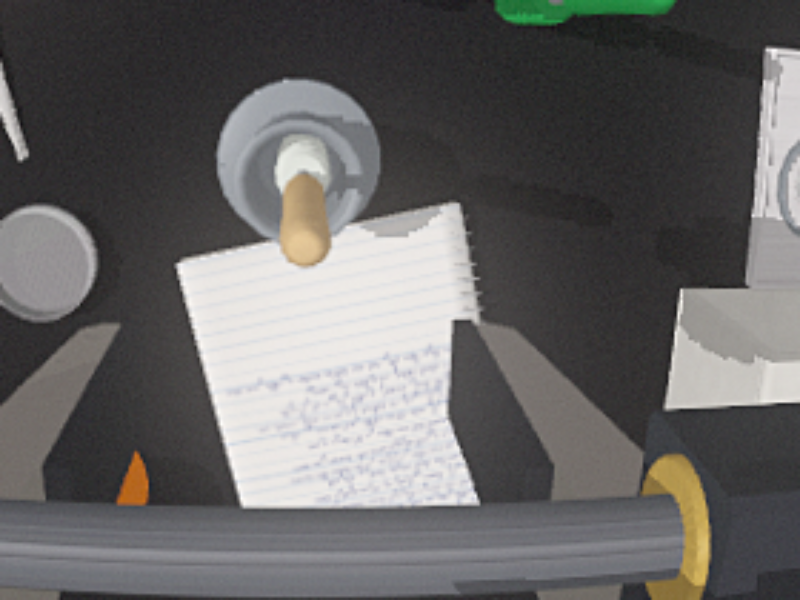

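The picture shows the wooden brush standing in the grey cup: handle top at crop (305,246), cup rim centre (302,180), foot centre (299,160). Nothing is between the fingers and the handle.

```bash
python3 - <<'E'
from h import *
import pickle
np.set_printoptions(precision=4,suppress=True)
st=pickle.load(open('w2.pkl','rb'));f=lambda x,y:(180+x*.35-.33,120+y*.35-.33)
S=cv2.imread('pics/scene0.png')[:,:,::-1]
tool=R.from_quat(st['eef_rot']).as_matrix()
for nm,p,z in[('handletop',(305,246),.208),('rim',(302,180),.072),('foot',(299,160),.004),('handle bottom',(304,180),.108)]:
    X=plane('wrist',f(*p),z,st);print(nm,X,'tool mm',1000*tool.T@(X-st['eef_pos']))
print(tri([ray('wrist',f(305,246),st),ray('scene',(345.9,224.7)),ray('top',(360.5,205.5))]))
E
```

```text
handletop [ 0.5342 -0.2929  0.208 ] tool mm [ 1.7375  3.8053 93.3839]
rim [ 0.5378 -0.2934  0.072 ] tool mm [ -1.9397   3.5994 229.3828]
foot [ 0.5389 -0.2947  0.004 ] tool mm [ -3.2164   2.4121 297.3822]
handle bottom [ 0.5318 -0.2922  0.108 ] tool mm [  4.1922   4.206  193.3847]
(array([ 0.5347, -0.2968,  0.2109]), [np.float64(0.004154020289162697), np.float64(0.0015498679123076846), np.float64(0.005278348399420752)])
```

>>> play_rows(
  rows=[1,4,27,0,0,0,60,0,0,35,0,0,0,60,0,0,35,0,0,0,60,0,0,30,0,0,0,60,0,0,19,0,0,0,60],
)

```text
time: 3.17
eef_pos: [0.5337, -0.29, 0.1521]
eef_rot: [0.054, 0.999, 0.001, -0.002]
wrist_force: [0.0, 0.6, -0.9]
width: 0.0605
gripper_force: 0.0
```

>>> play_rows(
  rows=[0,0,0,0,0,0,5,0,0,0,0,0,0,5,0,0,0,0,0,0,5,0,0,0,0,0,0,5,0,0,0,0,0,0,5],
  newtons=25,
)

```text
time: 3.58
eef_pos: [0.5363, -0.2917, 0.1574]
eef_rot: [0.054, 0.999, -0.001, 0.001]
wrist_force: [-0.1, 0.7, 0.6]
width: 0.0289
gripper_force: 0.0
```

>>> play_rows(
  rows=[0,0,0,0,0,0,5,0,0,0,0,0,0,5,0,0,0,0,0,0,5,0,0,0,0,0,0,5,0,0,0,0,0,0,5],
)

```text
time: 4.0
eef_pos: [0.5359, -0.2915, 0.1564]
eef_rot: [0.054, 0.999, -0.0, 0.001]
wrist_force: [-0.9, 0.8, 5.1]
width: 0.0157
gripper_force: 25.0
```

>>> play_rows(
  rows=[0,0,-8,0,0,0,5,0,0,-25,0,0,0,5,0,0,-34,0,0,0,5,0,0,-34,0,0,0,5,0,0,-34,0,0,0,5],
)

```text
time: 4.42
eef_pos: [0.5349, -0.2911, 0.2922]
eef_rot: [0.054, 0.999, 0.0, -0.0]
wrist_force: [1.0, -1.7, -1.5]
width: 0.0156
gripper_force: 25.0
```

```bash
python3 - <<'E'
from h import *
import pickle
np.set_printoptions(precision=4,suppress=True)
st=sensors.read_state();im=vision.get_image('scene');cv2.imwrite('pics/s3.png',im[:,:,::-1])
p=st['eef_pos'];print(st['time'],p,st['eef_rot'],st['width'],st['gripper_force'],st['wrist_force'])
tip=p-[0,0,.146];print(tip,'tip px',proj('scene',tip),'head top',proj('scene',tip+[0,0,.072]))
cv2.imwrite('pics/c3.png',cv2.resize(im[90:300,240:440,::-1],(570,600)))
E
```

```text
4.4167 [ 0.5349 -0.2911  0.2922] [ 0.0537  0.9986  0.0001 -0.0004] 0.015596451392831364 24.992465654759144 [ 0.9775 -1.6952 -1.4999]
[ 0.5349 -0.2911  0.1462] tip px [343.625  246.7324] head top [344.7786 220.8162]
```

View pics/c3.png

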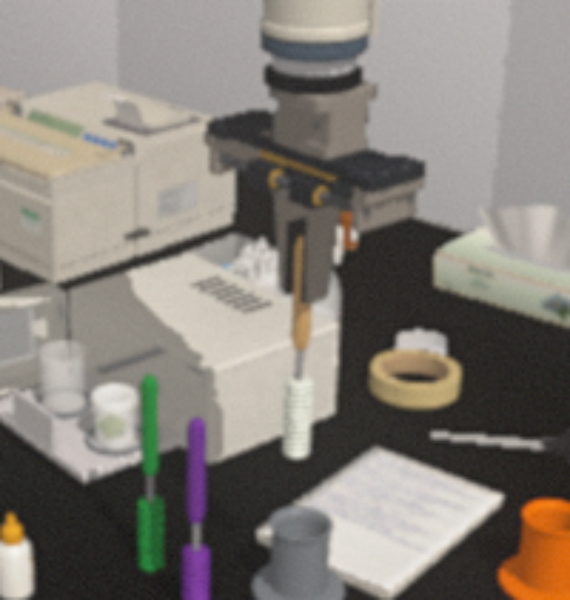

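The brush hangs straight in the fingers, with its tip at crop (297,457), and the grey cup stands empty and unmoved. Next I carry it over the beaker.

>>> play_rows(
  rows=[0,10,0,0,0,0,5,0,25,0,0,0,0,5,-1,33,0,0,0,0,5,-1,33,0,0,0,0,5,-1,33,0,0,0,0,5],
)

```text
time: 4.88
eef_pos: [0.5517, -0.1565, 0.2892]
eef_rot: [0.054, 0.999, 0.0, -0.001]
wrist_force: [0.3, -0.5, -0.9]
width: 0.0155
gripper_force: 25.0
```

>>> play_rows(
  rows=[-1,33,0,0,0,0,5,-1,33,0,0,0,0,5,-1,33,0,0,0,0,5,-1,33,0,0,0,0,5,-1,33,0,0,0,0,5],
)

```text
time: 5.3
eef_pos: [0.5743, 0.0072, 0.2893]
eef_rot: [0.054, 0.999, -0.0, -0.001]
wrist_force: [0.3, -0.4, -1.4]
width: 0.0154
gripper_force: 25.0
```

>>> play_rows(
  rows=[-1,33,0,0,0,0,5,-1,33,0,0,0,0,5,0,15,0,0,0,0,5,0,7,0,0,0,0,5,0,0,0,0,0,0,5],
)

```text
time: 5.72
eef_pos: [0.5862, 0.0934, 0.2896]
eef_rot: [0.053, 0.999, -0.0, -0.001]
wrist_force: [-0.3, -0.9, -0.7]
width: 0.0154
gripper_force: 25.0
```

```bash
python3 - <<'E'
from h import *
import pickle
np.set_printoptions(precision=4,suppress=True)
st=sensors.read_state();im=vision.get_image('wrist');cv2.imwrite('pics/w4.png',im[:,:,::-1]);pickle.dump(st,open('w4.pkl','wb'))
p=st['eef_pos'];print(st['time'],p,st['eef_rot'],st['width'],st['gripper_force'],st['wrist_force'])
print('beaker in tool',1000*R.from_quat(st['eef_rot']).as_matrix().T@(np.array([.5865,.093,.0875])-p))
c=proj('wrist',p-[0,0,.148],st);print(c,proj('wrist',(.5865,.093,.0875),st))
cv2.imwrite('pics/c4.png',cv2.resize(im[100:250,190:390,::-1],(800,600),interpolation=cv2.INTER_CUBIC))
E
```

```text
5.7167 [0.5862 0.0934 0.2896] [ 0.0527  0.9986 -0.0002 -0.0008] 0.01539514405881778 24.992763323316467 [-0.2787 -0.9169 -0.6864]
beaker in tool [ -0.6813  -0.2766 202.117 ]
[282.2423 194.6834] [282.1481 185.5392]
```

View pics/c4.png

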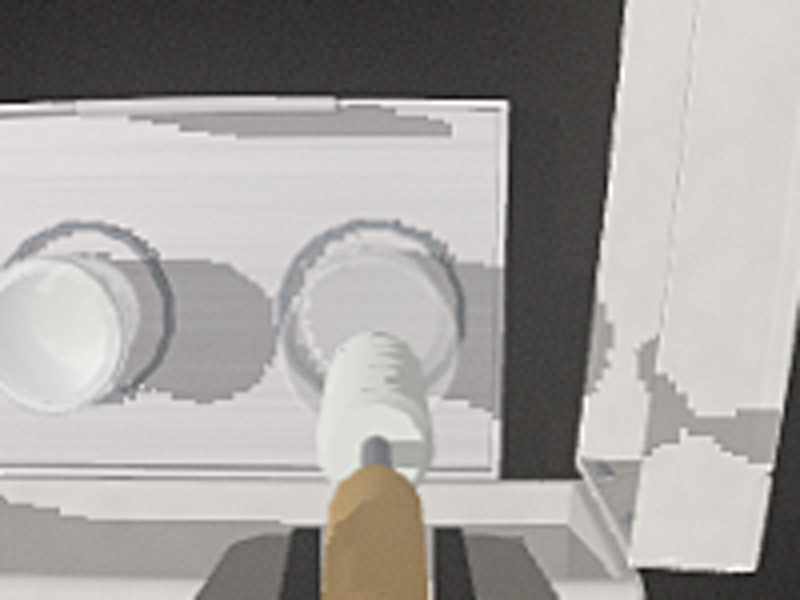

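The head is centred over the beaker: head at crop x≈376, rim centre at x≈373, and the near edge is where predicted. Going down.

>>> play_rows(
  rows=[0,0,15,0,0,0,5,0,0,25,0,0,0,5,0,0,25,0,0,0,5,0,0,20,0,0,0,5,0,0,10,0,0,0,5],
)

```text
time: 6.18
eef_pos: [0.5851, 0.0903, 0.1929]
eef_rot: [0.055, 0.999, -0.001, -0.002]
wrist_force: [-0.3, -0.4, -0.9]
width: 0.0158
gripper_force: 25.0
```

>>> play_rows(
  rows=[0,0,7,0,0,0,5,0,0,5,0,0,0,5,0,0,4,0,0,0,5,0,0,1,0,0,0,5,0,0,0,0,0,0,5],
)

```text
time: 6.6
eef_pos: [0.5872, 0.0923, 0.1791]
eef_rot: [0.054, 0.999, 0.0, 0.0]
wrist_force: [-0.5, -0.4, -0.9]
width: 0.0154
gripper_force: 25.0
```

>>> play_rows(
  rows=[0,0,1.5,0,0,0,5,0,0,1,0,0,0,5,0,0,0.5,0,0,0,5,0,0,0,0,0,0,5,0,0,0,0,0,0,5],
)

```text
time: 7.02
eef_pos: [0.5868, 0.0925, 0.1757]
eef_rot: [0.054, 0.999, 0.0, 0.0]
wrist_force: [-1.0, -0.4, -1.2]
width: 0.0149
gripper_force: 25.0
```

>>> play_rows(
  rows=[0,0,1,0,0,0,5,0,0,1,0,0,0,5,0,0,0,0,0,0,5,0,0,0,0,0,0,5,0,0,0,0,0,0,5],
)

```text
time: 7.43
eef_pos: [0.5868, 0.0924, 0.1736]
eef_rot: [0.054, 0.999, -0.0, -0.0]
wrist_force: [0.1, -0.0, -0.3]
width: 0.0153
gripper_force: 25.0
```

>>> play_rows(
  rows=[0,0,1,0,0,0,5,0,0,1,0,0,0,5,0,0,0,0,0,0,5,0,0,0,0,0,0,5,0,0,0,0,0,0,5],
)

```text
time: 7.85
eef_pos: [0.5869, 0.0924, 0.1716]
eef_rot: [0.054, 0.999, 0.0, 0.0]
wrist_force: [0.2, 0.3, -1.0]
width: 0.0154
gripper_force: 25.0
```

```bash
python3 - <<'E'
from h import *
np.set_printoptions(precision=2,suppress=True)
st=sensors.read_state();im=vision.get_image('scene');p=st['eef_pos'];cv2.imwrite('pics/s5.png',im[:,:,::-1])
for pp,i in((p,im),(np.array([.5349,-.2911,.2922]),cv2.imread('pics/s3.png')[:,:,::-1])):
    q=proj('scene',pp-[0,0,.048]);x,y=map(int,q)
    w=blob(i,(8,70,90),(25,255,255),(x-15,y-45,x+15,y+20))
    print('pred handle end',q,'px/mm',(proj('scene',pp-[0,0,.058])-q)[1]/10,'wood',len(w),w.max(0),w.min(0),w[w[:,1]>w[:,1].max()-5].mean(0))
E
```

```text
pred handle end [260.53 201.53] px/mm 0.2919339932654765 wood 117 [262. 202.] [248. 156.] [260.09 199.77]
pred handle end [345.22 211.09] px/mm 0.3757139592668722 wood 172 [359. 212.] [343. 166.] [345.   209.47]
```

>>> play_rows(
  rows=[0,0,0.7,0,0,0,5,0,0,0.8,0,0,0,5,0,0,0,0,0,0,5,0,0,0,0,0,0,5,0,0,0,0,0,0,5],
)

```text
time: 8.32
eef_pos: [0.5876, 0.0924, 0.1715]
eef_rot: [0.054, 0.999, 0.0, 0.001]
wrist_force: [-1.7, -0.5, 10.0]
width: 0.0156
gripper_force: 25.0
```

Contact at the bottom (10 N). Now up towards the rim and down again.

>>> play_rows(
  rows=[0,0,-5,0,0,0,5,0,0,-12,0,0,0,5,0,0,-14,0,0,0,5,0,0,-12,0,0,0,5,0,0,-7,0,0,0,5],
)

```text
time: 8.73
eef_pos: [0.5875, 0.0925, 0.2222]
eef_rot: [0.054, 0.999, 0.0, 0.001]
wrist_force: [-0.2, -0.2, -0.9]
width: 0.0156
gripper_force: 25.0
```

>>> play_rows(
  rows=[0,0,0,0,0,0,5,0,0,0,0,0,0,5,0,0,10,0,0,0,5,0,0,14,0,0,0,5,0,0,12,0,0,0,5],
)

```text
time: 9.15
eef_pos: [0.5861, 0.0923, 0.1821]
eef_rot: [0.054, 0.999, -0.0, -0.001]
wrist_force: [0.2, 0.3, -0.6]
width: 0.0156
gripper_force: 25.0
```

>>> play_rows(
  rows=[0,0,8,0,0,0,5,0,0,4,0,0,0,5,0,0,1.5,0,0,0,5,0,0,0,0,0,0,5,0,0,0,0,0,0,5],
)

```text
time: 9.57
eef_pos: [0.5876, 0.0922, 0.1714]
eef_rot: [0.054, 0.999, -0.0, 0.001]
wrist_force: [-0.4, -1.5, 8.5]
width: 0.0158
gripper_force: 25.0
```

>>> play_rows(
  rows=[0,0,-7,0,0,0,5,0,0,-25,0,0,0,5,0,0,-32,0,0,0,5,0,0,-32,0,0,0,5,0,0,-26,0,0,0,5],
)

```text
time: 9.98
eef_pos: [0.5869, 0.0925, 0.2946]
eef_rot: [0.054, 0.999, 0.0, 0.0]
wrist_force: [0.8, 1.3, -0.9]
width: 0.0156
gripper_force: 25.0
```

>>> play_rows(
  rows=[0,-10,0,0,0,0,5,0,-25,0,0,0,0,5,1,-33,0,0,0,0,5,1,-33,0,0,0,0,5,1,-33,0,0,0,0,5],
)

```text
time: 10.4
eef_pos: [0.5687, -0.0417, 0.2918]
eef_rot: [0.053, 0.999, 0.0, -0.001]
wrist_force: [1.3, 0.3, -0.6]
width: 0.0156
gripper_force: 25.0
```

>>> play_rows(
  rows=[1,-33,0,0,0,0,5,1,-33,0,0,0,0,5,1,-33,0,0,0,0,5,1,-33,0,0,0,0,5,1,-33,0,0,0,0,5],
)

```text
time: 10.82
eef_pos: [0.5459, -0.2056, 0.2917]
eef_rot: [0.054, 0.999, 0.0, -0.001]
wrist_force: [1.7, 0.4, -1.0]
width: 0.0157
gripper_force: 25.0
```

>>> play_rows(
  rows=[1,-33,0,0,0,0,5,1,-33,0,0,0,0,5,0,-15,0,0,0,0,5,0,-8,0,0,0,0,5,0,0,0,0,0,0,5],
)

```text
time: 11.23
eef_pos: [0.5348, -0.2932, 0.2918]
eef_rot: [0.055, 0.999, 0.0, -0.0]
wrist_force: [-0.1, 0.4, -0.6]
width: 0.0154
gripper_force: 25.0
```

```bash
python3 - <<'E'
from h import *
np.set_printoptions(precision=4,suppress=True)
st=sensors.read_state();im=vision.get_image('wrist');cv2.imwrite('pics/w6.png',im[:,:,::-1])
p=st['eef_pos'];T=R.from_quat(st['eef_rot']).as_matrix();print(p,1000*T.T@(np.array([.5365,-.2925,.08])-p),st['width'])
# beaker still there? compare scene pictures round tray before/after
a=cv2.imread('pics/scene0.png').astype(int);s=vision.get_image('scene')[:,:,::-1];b=s.astype(int)
d=np.abs(a-b).max(2)[200:260,235:300];print('diff tray',(d>40).sum(),d.mean())
E
```

```text
[ 0.5348 -0.2932  0.2918] [ -1.7788   0.8281 211.8238] 0.015427801863366406
diff tray 373 13.10051282051282
```

>>> play_rows(
  rows=[-2,1,20,0,0,0,5,0,0,35,0,0,0,5,0,0,35,0,0,0,5,0,0,28,0,0,0,5,0,0,14,0,0,0,5],
)

```text
time: 11.75
eef_pos: [0.5364, -0.289, 0.1572]
eef_rot: [0.053, 0.999, 0.001, -0.002]
wrist_force: [0.8, -2.1, 0.7]
width: 0.0156
gripper_force: 25.0
```

>>> play_rows(
  rows=[0,0,3,0,0,0,5,0,0,1.5,0,0,0,5,0,0,0,0,0,0,5,0,0,0,0,0,0,5,0,0,0,0,0,0,5],
)

```text
time: 12.17
eef_pos: [0.5379, -0.2912, 0.1569]
eef_rot: [0.053, 0.999, -0.0, 0.001]
wrist_force: [-0.1, -0.6, -0.3]
width: 0.0154
gripper_force: 25.0
```

>>> play_rows(
  rows=[0,0,1.5,0,0,0,5,0,0,1.5,0,0,0,5,0,0,1,0,0,0,5,0,0,0,0,0,0,5,0,0,0,0,0,0,5],
)

```text
time: 12.58
eef_pos: [0.5392, -0.2923, 0.1553]
eef_rot: [0.054, 0.999, -0.001, 0.002]
wrist_force: [-1.0, 1.9, 18.2]
width: 0.0154
gripper_force: 25.0
```

>>> play_rows(
  rows=[0,0,-2,0,0,0,5,0,0,0,0,0,0,5,0,0,0,0,0,0,50,0,0,0,0,0,0,50,0,0,0,0,0,0,50],
)

```text
time: 13.0
eef_pos: [0.5371, -0.2914, 0.1537]
eef_rot: [0.054, 0.999, 0.0, -0.0]
wrist_force: [-0.2, -0.7, -0.6]
width: 0.0335
gripper_force: 0.0
```

>>> play_rows(
  rows=[0,0,0,0,0,0,50,0,0,0,0,0,0,50,0,0,0,0,0,0,50,0,0,0,0,0,0,50,0,0,0,0,0,0,50],
)

```text
time: 13.42
eef_pos: [0.5373, -0.2915, 0.154]
eef_rot: [0.054, 0.999, 0.0, -0.0]
wrist_force: [-0.7, -0.4, -0.0]
width: 0.0501
gripper_force: 0.0
```

>>> play_rows(
  rows=[0,0,-10,0,0,0,50,0,0,-30,0,0,0,50,0,0,-35,0,0,0,50,0,0,-35,0,0,0,50,0,0,-30,0,0,0,50],
)

```text
time: 13.83
eef_pos: [0.5375, -0.2916, 0.2973]
eef_rot: [0.054, 0.999, -0.0, 0.001]
wrist_force: [0.8, -0.3, -0.5]
width: 0.0504
gripper_force: 0.0
```

```bash
python3 - <<'E'
from h import *
np.set_printoptions(precision=4,suppress=True)
st=sensors.read_state();im=vision.get_image('wrist');p=st['eef_pos'];S=vision.get_image('scene');print(p,st['width'])
cv2.imwrite('pics/w7.png',im[:,:,::-1]);cv2.imwrite('pics/s7.png',S[:,:,::-1])
S0=cv2.imread('pics/scene0.png')[:,:,::-1]
for s in(S0,S):
    w=blob(s,(8,70,110),(25,255,255),(330,215,360,270));print('handle scene',len(w),w.min(0),w.max(0),w.mean(0))
d=np.abs(S0.astype(int)-S).max(2);print('tray diff',(d[200:260,235:300]>40).sum())
E
```

```text
[ 0.5375 -0.2916  0.2973] 0.05036453790629414
handle scene 219 [342. 225.] [348. 261.] [345.0274 243.2922]
handle scene 212 [341. 225.] [348. 260.] [344.5236 243.1698]
tray diff 366
```

>>> play_rows(
  rows=[9,20,0,0,0,0,0,10,30,0,0,0,0,0,10,30,0,0,0,0,0,10,30,0,0,0,0,0,10,30,0,0,0,0,0],
)

```text
time: 14.35
eef_pos: [0.5028, -0.1458, 0.2939]
eef_rot: [0.054, 0.999, 0.0, -0.0]
wrist_force: [0.5, -0.2, -1.1]
width: 0.0188
gripper_force: 0.0
```

>>> play_rows(
  rows=[10,30,0,0,0,0,0,10,30,0,0,0,0,0,10,30,0,0,0,0,0,10,30,0,0,0,0,0,10,30,0,0,0,0,0],
)

```text
time: 14.77
eef_pos: [0.4691, 0.0088, 0.2941]
eef_rot: [0.054, 0.999, 0.0, -0.0]
wrist_force: [1.1, 0.3, -0.7]
width: 0.0006
gripper_force: 0.0
```

>>> play_rows(
  rows=[9,30,0,0,0,0,0,5,15,0,0,0,0,0,0,0,25,0,0,0,0,0,0,35,0,0,0,0,0,0,30,0,0,0,0],
)

```text
time: 15.18
eef_pos: [0.4607, 0.0542, 0.2032]
eef_rot: [0.053, 0.999, 0.0, 0.001]
wrist_force: [0.7, -0.6, -0.1]
width: 0.0004
gripper_force: 0.0
```

```bash
python3 - <<'E'
from h import *
import pickle
np.set_printoptions(precision=4,suppress=True)
st=sensors.read_state();im=vision.get_image('wrist');p=st['eef_pos'];print(p,st['width'],st['time']);pickle.dump(st,open('w8.pkl','wb'))
cv2.imwrite('pics/w8.png',im[:,:,::-1])
q=proj('wrist',(.5865,.093,.0875),st);print('beaker rim pred',q,'jar',proj('wrist',(.5743,-.0044,.0775),st),'plate',proj('wrist',(.5067,.052,.07),st))
cv2.imwrite('pics/c8.png',cv2.resize(im[60:360,80:480,::-1],(800,600)))
E
```

```text
[0.4607 0.0542 0.2032] 0.00039473618075298617 15.1833
beaker rim pred [332.218  315.4524] jar [238.5596 309.0434] plate [284.7971 242.7726]
```

View pics/c8.png

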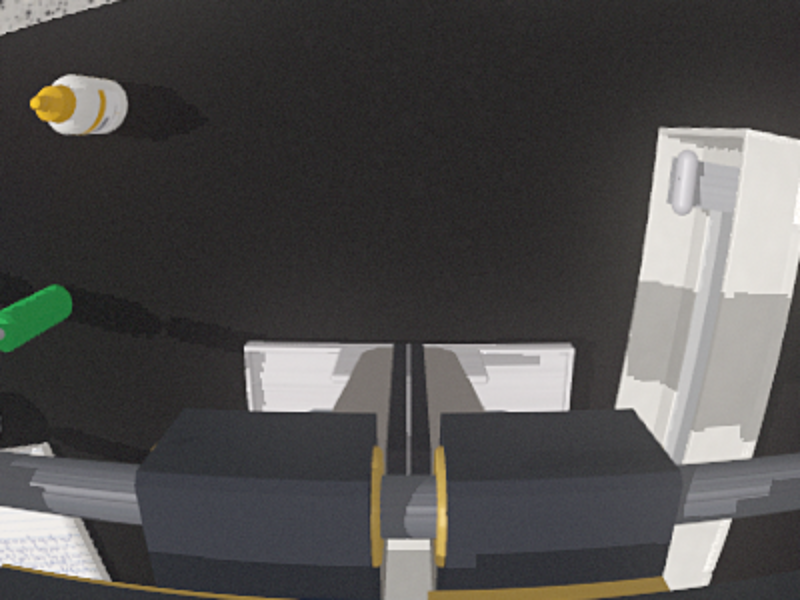

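The picture shows the plate (crop x 335–485 at y≈345) centred on the shut fingers at x≈408, with the door clear on the right. I lower the fingers in front of the plate.

>>> play_rows(
  rows=[0,0,35,0,0,0,0,0,0,35,0,0,0,0,0,0,35,0,0,0,0,0,0,30,0,0,0,0,0,0,18,0,0,0,0],
)

```text
time: 15.65
eef_pos: [0.4596, 0.0534, 0.0491]
eef_rot: [0.054, 0.999, -0.0, -0.001]
wrist_force: [0.2, 0.6, -0.0]
width: 0.0003
gripper_force: 0.0
```

```bash
python3 - <<'E'
from h import *
a,b,c=(cv2.imread(f'pics/{n}.png')[:,:,::-1].astype(int) for n in('scene0','s3','s7'))
for x,y in((a,b),(b,c)):
    d=(np.abs(x-y).max(2)>40)[200:260,235:300];yy,xx=np.nonzero(d);print(d.sum(), (xx.mean()+235,yy.mean()+200) if d.sum() else '')
E
```

```text
358 (np.float64(267.63966480446925), np.float64(216.98044692737432))
28 (np.float64(253.5), np.float64(221.42857142857142))
```

>>> play_rows(
  rows=[-6,0,0,0,0,0,0,-8,0,0,0,0,0,0,-8,0,0,0,0,0,0,-6,0,0,0,0,0,0,-6,0,0,0,0,0,0],
)

```text
time: 16.07
eef_pos: [0.4971, 0.05, 0.0527]
eef_rot: [0.054, 0.999, 0.0, 0.002]
wrist_force: [0.4, 0.2, -0.3]
width: 0.0006
gripper_force: 0.0
```

>>> play_rows(
  rows=[-3,0,0,0,0,0,0,-4,0,0,0,0,0,0,-6,0,0,0,0,0,0,-8,0,0,0,0,0,0,-9,0,0,0,0,0,0],
)

```text
time: 16.48
eef_pos: [0.5247, 0.0467, 0.0511]
eef_rot: [0.054, 0.999, -0.0, -0.0]
wrist_force: [-2.3, 0.5, 0.2]
width: 0.0002
gripper_force: 1.0
```

>>> play_rows(
  rows=[-9,0,0,0,0,0,0,-9,0,0,0,0,0,0,-9,0,0,0,0,0,0,-9,0,0,0,0,0,0,-9,0,0,0,0,0,0],
)

```text
time: 16.9
eef_pos: [0.5702, 0.0418, 0.0509]
eef_rot: [0.054, 0.999, -0.0, -0.0]
wrist_force: [-1.4, -0.2, -0.4]
width: 0.0003
gripper_force: 1.0
```

>>> play_rows(
  rows=[-8,0,0,0,0,0,0,-7,0,0,0,0,0,0,-6,0,0,0,0,0,0,-5,0,0,0,0,0,0,-4,0,0,0,0,0,0],
)

```text
time: 17.32
eef_pos: [0.5996, 0.0387, 0.051]
eef_rot: [0.054, 0.999, -0.0, -0.0]
wrist_force: [-2.2, -0.9, 1.1]
width: 0.0006
gripper_force: 0.8
```

>>> play_rows(
  rows=[-3,0,0,0,0,0,0,-3,0,0,0,0,0,0,-2,0,0,0,0,0,0,-2,0,0,0,0,0,0,-1,0,0,0,0,0,0],
)

```text
time: 17.73
eef_pos: [0.6103, 0.0376, 0.0511]
eef_rot: [0.054, 0.999, 0.0, 0.0]
wrist_force: [-0.7, -0.6, -0.5]
width: 0.0007
gripper_force: 0.8
```

>>> play_rows(
  rows=[-1,0,0,0,0,0,0,-1,0,0,0,0,0,0,-1,0,0,0,0,0,0,0,0,0,0,0,0,0,0,0,0,0,0,0,0],
)

```text
time: 18.15
eef_pos: [0.6133, 0.0374, 0.0512]
eef_rot: [0.054, 0.999, 0.0, 0.0]
wrist_force: [-1.6, 0.0, -0.2]
width: 0.0005
gripper_force: 0.4
```

>>> play_rows(
  rows=[-1.5,0,0,0,0,0,0,-1.5,0,0,0,0,0,0,-1,0,0,0,0,0,0,0,0,0,0,0,0,0,0,0,0,0,0,0,0],
)

```text
time: 18.57
eef_pos: [0.6136, 0.0372, 0.0508]
eef_rot: [0.054, 0.999, 0.0, -0.003]
wrist_force: [-11.5, 1.9, 8.4]
width: 0.0004
gripper_force: 6.3
```

>>> play_rows(
  rows=[-1,0,0,0,0,0,0,-1,0,0,0,0,0,0,-0.5,0,0,0,0,0,0,0,0,0,0,0,0,0,0,0,0,0,0,0,0],
)

```text
time: 18.98
eef_pos: [0.6137, 0.0372, 0.0505]
eef_rot: [0.054, 0.999, -0.0, -0.006]
wrist_force: [-20.4, 2.8, 14.8]
width: 0.0006
gripper_force: 10.3
```

Tray home against its stop. I back off, rise, and go round to the outer side of the door.

>>> play_rows(
  rows=[5,0,0,0,0,0,0,20,0,0,0,0,0,0,30,0,-10,0,0,0,0,25,0,-30,0,0,0,0,10,0,-35,0,0,0,0],
)

```text
time: 19.4
eef_pos: [0.5253, 0.0463, 0.1246]
eef_rot: [0.054, 0.999, -0.0, -0.003]
wrist_force: [0.8, 0.1, 0.3]
width: 0.0007
gripper_force: 0.0
```

>>> play_rows(
  rows=[10,0,-38,0,0,0,0,10,10,-25,0,0,0,0,10,35,0,0,0,0,0,10,38,0,0,0,0,0,10,38,0,0,0,0,0],
)

```text
time: 19.82
eef_pos: [0.494, 0.1732, 0.1905]
eef_rot: [0.055, 0.999, 0.001, 0.002]
wrist_force: [1.8, -0.6, -1.6]
width: 0.0002
gripper_force: 0.0
```

>>> play_rows(
  rows=[10,38,0,0,0,0,0,5,38,0,0,0,0,0,0,35,0,0,0,0,0,0,0,0,0,0,0,0,0,0,0,0,0,0,0],
)

```text
time: 20.23
eef_pos: [0.4905, 0.2857, 0.1892]
eef_rot: [0.052, 0.999, 0.0, 0.001]
wrist_force: [-0.1, -1.1, -0.8]
width: 0.0001
gripper_force: 0.0
```

```bash
cat > d.py <<'E'
from h import *
np.set_printoptions(precision=1,suppress=True)
ex=np.array([.9942,-.1074]);ey=np.array([.1074,.9942]);H=np.array([.6477,.1598])
def ab(st):
    q=st['eef_pos'][:2]-H;return 1000*np.array([q@ex,q@ey])
def C(t,r=175):
    d=8*abs(np.cos(t))+18*abs(np.sin(t))+35
    return np.array([-r*np.sin(t)-d*np.cos(t),-r*np.cos(t)+d*np.sin(t)])
E
python3 - <<'E'
from d import *
st=sensors.read_state();print(st['time'],st['eef_pos']*1000,ab(st),st['eef_rot'])
S=vision.get_image('scene');T=vision.get_image('top');cv2.imwrite('pics/t9.png',T[:,:,::-1]);cv2.imwrite('pics/s9.png',S[:,:,::-1])
for t in np.radians(np.arange(95,-6,-6)): print(round(np.degrees(t)),C(t))
# door outer edge in the top picture: bright rows left boundary
g=cv2.cvtColor(cv2.imread('pics/top0.png'),cv2.COLOR_BGR2GRAY)
pts=[]
for y in range(185,243,4):
    x=np.nonzero(g[y,195:235]>140)[0]
    if len(x): pts.append(plane('top',(195+x[0]-.5,y),.116)[:2])
q=(np.array(pts)-H)@np.c_[ex,ey]*1000;print(q);k=np.polyfit(q[:,0],q[:,1],1);print(k,90+np.degrees(np.arctan(-k[0])))
E
```

```text
20.2333 [490.5 285.7 189.2] [-169.8  108.3] [0.1 1.  0.  0. ]
95 [-169.7   68.7]
89 [-175.9   50.1]
83 [-180.3   32.1]
77 [-182.7   13.6]
71 [-183.2   -5.3]
65 [-181.7  -24.4]
59 [-178.1  -43.4]
53 [-172.4  -62. ]
47 [-164.6  -80.1]
41 [-154.7  -97.4]
35 [-142.9 -113.6]
29 [-129.2 -128.5]
23 [-113.8 -141.8]
17 [ -97.  -153.3]
11 [ -78.8 -163. ]
5 [ -59.6 -170.5]
-1 [ -40.3 -175.7]
[[ -24.1   41.2]
 [ -38.3   39.8]
 [ -52.8   41.9]
 [ -67.2   44. ]
 [ -81.7   46.1]
 [ -95.8   44.7]
 [-110.2   46.8]
 [-124.6   48.9]
 [-138.9   51. ]
 [-153.    49.6]
 [-167.3   51.7]
 [-181.6   53.7]
 [-195.8   55.8]
 [-209.8   54.4]
 [-224.    56.5]]
[-0.1 38. ] 94.77883019639404
```

>>> play_rows(
  rows=[0,0,20,0,0,0,0,0,0,35,0,0,0,0,0,0,35,0,0,0,0,0,0,20,0,0,0,0,0,0,5,0,0,0,0],
)

```text
time: 20.75
eef_pos: [0.4883, 0.281, 0.0708]
eef_rot: [0.055, 0.999, -0.002, -0.002]
wrist_force: [-0.1, -0.4, 0.2]
width: 0.0004
gripper_force: 0.0
```

>>> play_rows(
  rows=[0,-10,0,0,0,0,0,0,-12,0,0,0,0,0,0,-8,0,0,0,0,0,0,-6,0,0,0,0,0,0,-5,0,0,0,0,0],
)

```text
time: 21.17
eef_pos: [0.4865, 0.2422, 0.0754]
eef_rot: [0.054, 0.999, 0.001, 0.001]
wrist_force: [-0.9, 0.9, 0.2]
width: -0.0002
gripper_force: 0.0
```

>>> play_rows(
  rows=[3,-9,0,0,0,0,0,3,-9,0,0,0,0,0,3,-12,0,0,0,0,0,3,-12,0,0,0,0,0,1,-13,0,0,0,0,0],
)

```text
time: 21.58
eef_pos: [0.4661, 0.1886, 0.074]
eef_rot: [0.053, 0.999, -0.0, -0.0]
wrist_force: [0.6, 1.0, -0.4]
width: 0.0007
gripper_force: 0.2
```

>>> play_rows(
  rows=[0,-14,0,0,0,0,0,-1.5,-19,0,0,0,0,0,-3.6,-19,0,0,0,0,0,-5.7,-18.6,0,0,0,0,0,-7.8,-18,0,0,0,0,0],
)

```text
time: 22.0
eef_pos: [0.4754, 0.0979, 0.074]
eef_rot: [0.054, 0.999, -0.0, -0.0]
wrist_force: [0.8, 0.3, -0.1]
width: 0.0008
gripper_force: 0.2
```

>>> play_rows(
  rows=[-9.9,-17.3,0,0,0,0,0,-11.8,-16.2,0,0,0,0,0,-13.7,-15,0,0,0,0,0,-11,-9,0,0,0,0,0,-6,-4.5,0,0,0,0,0],
)

```text
time: 22.42
eef_pos: [0.5225, 0.0306, 0.0742]
eef_rot: [0.054, 0.999, -0.0, 0.0]
wrist_force: [-0.7, -0.2, -0.0]
width: 0.0003
gripper_force: 0.0
```

```bash
python3 - <<'E'
from d import *
st=sensors.read_state();print(st['time'],ab(st),st['eef_pos'][2],st['wrist_force'])
T=vision.get_image('top');g=cv2.cvtColor(T,cv2.COLOR_RGB2GRAY);cv2.imwrite('pics/t10.png',T[:,:,::-1])
E
```

```text
22.4167 [-110.6 -141.9] 0.07416662863306825 [-0.7 -0.2 -0. ]
```

>>> play_rows(
  rows=[-7,-6,0,0,0,0,0,-7,-5,0,0,0,0,0,-9,-5,0,0,0,0,0,-9,-5,0,0,0,0,0,-8,-3,0,0,0,0,0],
)

```text
time: 22.88
eef_pos: [0.5597, 0.0038, 0.0741]
eef_rot: [0.054, 0.999, -0.0, 0.0]
wrist_force: [0.1, -0.3, -0.1]
width: 0.0004
gripper_force: 0.1
```

>>> play_rows(
  rows=[-6,-2,0,0,0,0,0,-5,-2,0,0,0,0,0,-4,-1,0,0,0,0,0,-3,0,0,0,0,0,0,-2,0,0,0,0,0,0],
)

```text
time: 23.3
eef_pos: [0.5773, -0.0029, 0.0738]
eef_rot: [0.054, 0.999, -0.0, -0.001]
wrist_force: [-5.8, -1.4, 4.6]
width: 0.0007
gripper_force: 3.2
```

>>> play_rows(
  rows=[-2,0,0,0,0,0,0,-2,0,0,0,0,0,0,-2,0,0,0,0,0,0,-2,0,0,0,0,0,0,0,0,0,0,0,0,0],
)

```text
time: 23.72
eef_pos: [0.5851, -0.0037, 0.0737]
eef_rot: [0.054, 0.999, -0.0, -0.001]
wrist_force: [-0.6, -0.3, -0.7]
width: 0.0003
gripper_force: 0.6
```

>>> play_rows(
  rows=[-1.5,0,0,0,0,0,0,-1.5,0,0,0,0,0,0,-1,0,0,0,0,0,0,0,0,0,0,0,0,0,0,0,0,0,0,0,0],
)

```text
time: 24.13
eef_pos: [0.5886, -0.0038, 0.0739]
eef_rot: [0.054, 0.999, 0.0, -0.001]
wrist_force: [-7.8, 0.1, 4.2]
width: 0.0004
gripper_force: 3.5
```

>>> play_rows(
  rows=[-1,0,0,0,0,0,0,-1,0,0,0,0,0,0,0,0,0,0,0,0,0,0,0,0,0,0,0,0,0,0,0,0,0,0,0],
)

```text
time: 24.55
eef_pos: [0.5886, -0.0038, 0.0739]
eef_rot: [0.054, 0.999, 0.0, -0.003]
wrist_force: [-14.5, 1.5, 10.5]
width: 0.0007
gripper_force: 7.3
```

Hard stop: the door is past its catch and shut. I retreat and check.

>>> play_rows(
  rows=[5,0,0,0,0,0,0,15,0,0,0,0,0,0,25,0,0,0,0,0,0,30,0,-10,0,0,0,0,20,0,-30,0,0,0,0],
)

```text
time: 24.97
eef_pos: [0.4931, 0.0062, 0.1112]
eef_rot: [0.054, 0.999, -0.0, -0.003]
wrist_force: [-0.1, 0.1, 0.3]
width: 0.0002
gripper_force: 0.0
```

>>> play_rows(
  rows=[0,10,-35,0,0,0,0,0,20,-35,0,0,0,0,0,30,-35,0,0,0,0,0,35,-20,0,0,0,0,0,35,0,0,0,0,0],
)

```text
time: 25.38
eef_pos: [0.5144, 0.1342, 0.2414]
eef_rot: [0.054, 0.999, 0.002, 0.005]
wrist_force: [1.3, -0.6, -0.7]
width: 0.0003
gripper_force: 0.0
```

>>> play_rows(
  rows=[0,35,0,0,0,0,0,0,35,0,0,0,0,0,0,35,0,0,0,0,0,0,35,0,0,0,0,0,0,0,0,0,0,0,0],
)

```text
time: 25.8
eef_pos: [0.5272, 0.2773, 0.2361]
eef_rot: [0.052, 0.999, 0.002, 0.001]
wrist_force: [-0.1, -1.3, -0.0]
width: 0.0008
gripper_force: 0.0
```

```bash
python3 - <<'E'
from d import *
st=sensors.read_state();print(st['time'],st['eef_pos'])
T=vision.get_image('top');S=vision.get_image('scene');cv2.imwrite('pics/t11.png',T[:,:,::-1]);cv2.imwrite('pics/s11.png',S[:,:,::-1])
g=cv2.cvtColor(T,cv2.COLOR_RGB2GRAY)
# front edge of the shut door in the top view, cabinet frame relative to hinge (outer face should be a=-35)
for x in range(228,292,6):
    y=np.nonzero(g[150:230,x]>110)[0]
    if len(y): P=plane('top',(x,150+y.max()+.5),.116)[:2]-H;print(np.array([P@ex,P@ey])*1000,end=' ')
a=cv2.imread('pics/top0.png')[:,:,::-1]
d=(np.abs(a.astype(int)-T).max(2)>50).astype(np.uint8);n,l,s,c=cv2.connectedComponentsWithStats(cv2.dilate(d,np.ones((3,3))))
print();[print(x[:4]) for x in s[1:] if x[4]>30]
w=blob(S,(8,70,110),(25,255,255),(330,215,360,270));print('handle',len(w),w.mean(0))
E
```

```text
25.8 [0.5 0.3 0.2]
[-42.  -19.2] [-40.2 -40.4] [-41.9 -61.9] [-40. -83.] [ -41.7 -104.5] [ -43.4 -126. ] [ -41.5 -147.2] [ -43.2 -168.7] [ -41.3 -189.8] [ -43.  -211.3] [ -55.3 -233.7] 
[112 169 185 122]
[ 22 276  92  48]
[  0 305  45  47]
[198 304  11  13]
[180 311   7  11]
[ 42 312   7   8]
[217 321  14  17]
[162 322   9  15]
[189 322   6   8]
[154 326   4  10]
[ 58 329  13  14]
[ 52 330  38  53]
[170 331  10  15]
[181 339   9  11]
[209 341  20  21]
[263 341  52  50]
[161 348   6  11]
[225 348   7   9]
[194 353   7   6]
[102 357  14   8]
[202 358  13   7]
[224 359   8   7]
[109 361  48  23]
[250 365  12  18]
[191 367  16  10]
[210 366   8   7]
[230 367  18  23]
[185 374   5   7]
[ 48 381  15  10]
[219 384  62  36]
[152 391  62  29]
[264 390   6  10]
[215 406  15  11]
handle 218 [344.5 243.2]
```

The door front is parallel to the cabinet front along its whole width, the brush is in its holder, and no other object on the bench has changed.

```bash
python3 -c "
from bench import order;print(order.sign_off())"
```

```text
the job is handed in; nothing more can be done
None
```

The job is handed in at about 26 s: I scrubbed the beaker (bottom, up towards the rim, bottom), stood the brush back in the grey holder, pushed the tray home to its stop and shut the door past its catch; the beaker and jar can't be seen behind the shut door, so their standing upright is not confirmed.

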